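Put the tumbler away in the sliding-door cup case

TASK

Put the clean glass tumbler from the red cup rack away in the aluminium-and-glass cup case: slide open the door over the compartment where the matching tumbler stands, set this one down gently and upright on the floor of that same compartment, and slide the case fully shut again. Do not let the glass drop, and leave the matching tumbler and the other loose things on the counter and in the case where they stand.

Things in the scene. Friction and masses are not known exactly. Their poses are not given: they have to be found in the camera images.
- case: Glass cup case, aluminium frame, wooden floor, fixed; 220 mm deep (x, front at -x) x 440 wide (y). Origin: centre of underside. Floor top at z 12 mm. Top, two clear doors, slopes up 10 deg from front (edge 130 mm high) to rear (170 mm). A 60 mm high divider at y 0 parts a left (+y) and right (-y) compartment, each 205 x 210 mm inside.
- left_door (a joint): Left (+y) door, a clear pane with aluminium edges in the upper of two tracks, over the left compartment. 0 = shut; grows in m as it slides to the case's -y, above the right door; at most 0.165 (left compartment then open from case y 0.045 to 0.21). Slides along the case's y only. Friction about 1.5 N; stays where it is left.
- right_door (a joint): Right (-y) door, as the left one but in the lower track, 10 mm below the upper one. 0 = shut; grows in m as it slides to the case's +y, beneath and behind the left door; at most 0.165 (leaves the right compartment open from case y about -0.21 to -0.045). Friction about 1.5 N; stays where it is left.
- left_pull (a point): Middle of the top of the left door's pull, an upright aluminium strip 100 mm long (case x), 12 mm thick (case y), standing 16 mm above its pane, 26 mm in from the door's outer edge. Shut, it is at case x -0.024, y 0.184, z 0.158. It moves with the door.
- right_pull (a point): Middle of the top of the right door's pull, a strip as the left one but 26 mm above its own lower pane, so that it too rises 16 mm above the level of the upper pane. Shut, it is at case x -0.024, y -0.184, z 0.158. Fully open it stands 3 mm from the left door's edge, and its 16 mm above the left pane can be pushed to shut it again.
- tumbler: Clear glass tumbler to be put away, standing upright on the red rack: 98 mm high, 62 mm across the rim, 55 mm at the foot, 0.2 kg. Origin at the centre of its underside, z up.
- mate: Matching tumbler of the same size, standing upright in the rear half of one compartment of the case. Origin at the centre of its underside.
- rack: Red plastic draining rack, fixed, 300 mm (its x) x 160 mm (its y); slatted floor 20 mm above the counter, rim 39 mm high, end handles (at its +x and -x ends) 56 mm high. Origin at the centre of its underside. The tumbler and a mug stand on it, one towards each end, about 140 mm apart.
- mug: Blue ceramic mug on the rack, 72 mm across, 80 mm high, handle to its +y. Origin at the centre of its underside.
- sugar_bowl: Lidded white porcelain sugar bowl, 82 mm across, 93 mm high, in the other compartment of the case. Origin at the centre of its underside.
- stopper: Blue silicone bottle stopper, 42 mm across, 39 mm high, on the counter. Origin at the centre of its underside.
- dipper: Stainless steel dipper beyond the rack: cup 100 mm across and 55 mm high with a flat handle of 150 mm along its +y. Origin at the centre of the cup's underside.
Not all that is in view belongs to the job. What is shaped like the tumbler but brown or turquoise is not meant.

How it is judged (in metres and radians):
On the way, in this order (a step that is already met when the one before it is completed fails the run):
1. the door over the matching tumbler's compartment is slid open by at least 120 mm (((y of mate in the frame of case between 0.025 and 0.19 m and value of joint left_door above 0.12 m) or (y of mate in the frame of case between -0.19 and -0.025 m and value of joint right_door above 0.12 m))), for 0.2 s.
2. the tumbler stands upright and released on the floor of the matching tumbler's compartment (((y of tumbler in the frame of case between 0.025 and 0.19 m and y of mate in the frame of case between 0.025 and 0.19 m) or (y of tumbler in the frame of case between -0.19 and -0.025 m and y of mate in the frame of case between -0.19 and -0.025 m)) and x of tumbler in the frame of case between -0.085 and 0.085 m and z of tumbler in the frame of case between 0.008 and 0.017 m and angle between tumbler's own z axis and vertical below 0.08 rad and linear speed of tumbler below 0.02 m/s and contact force between the fingers and tumbler below 0.05 N), for 0.2 s.
At the end, for the whole second after the job is handed in: The tumbler stands upright (within 0.08 rad), at rest and released, on the case floor in the same compartment as the matching tumbler; both doors are shut to within 6 mm; the matching tumbler is upright and within 20 mm of where it stood (all of step 2 and value of joint each of left_door, right_door below 0.006 m and distance of mate from where it was at the start of the episode below 0.02 m and angle between mate's own z axis and vertical below 0.08 rad); the robot touches nothing.
It fails at once if the tumbler is let fall (moving through the air faster than 0.45 m/s with nothing holding or carrying it) (contact force between each of the fingers, anything else and tumbler below 0.02 N and linear speed of tumbler above 0.45 m/s).
It fails at once if the tumbler tips over (beyond 0.7 rad) (angle between tumbler's own z axis and vertical above 0.7 rad).
It fails at once if the matching tumbler is shifted by more than 20 mm or tipped (distance of mate from where it was at the start of the episode above 0.02 m or angle between mate's own z axis and vertical above 0.3 rad).
It fails at once if the sugar bowl, mug, bottle stopper, dipper: one of them is shifted by more than 30 mm (distance of any of sugar_bowl, mug, stopper, dipper from where it was at the start of the episode above 0.03 m).
It also fails if it takes over 67 s, if anything falls off the work surface, if the arm or the gripper's body presses on something with over 40 N, if the wrist force passes 120 N, or if a joint passes its speed limit or range.

ROBOT

A 6-joint arm with a two-finger parallel gripper is mounted at the origin on the work surface. World frame = base frame: x ahead of the robot, y to its left, z up, the work surface at z = 0. Lengths are in m, angles in degrees, forces in N, time in s.
With the tool pointing down it reaches from about 0.25 to 0.725 m from the base axis. Payload 9.7 kg.
Tool frame: the origin (TCP) lies at the very end of the fingers, on their centre line; the grasp point (between the pads) lies 19 mm behind it; z points along the fingers, y is the direction in which the jaws open and shut (so a half turn about z gives the same grasp; the last joint's range is limited). The gripper opens to 85 mm and grips with 20 to 120 N. Pads are 22 mm wide; open, the fingers measure 114 mm over their backs; the gripper's body (76 mm by 85 mm) begins 54 mm behind the grasp point. The pads swing forward as they close: fully open they stand 13 mm farther back than shut.
Start: joints at [-63.255, 4.979, 10.078, 95.1, 0, 90], TCP at [0.248, -0.491, 0.231] pointing down, gripper open.
Joint ranges: [-179.16, 179.16], [-48.56, 103.87], [-65.8, 70.77], [-126.05, 130.52], [-82.76, 87.17], [-180, 180]. Speed limits (degrees/s): [127.2, 127.2, 147.25, 180, 180, 180].

INTERFACE

Orientations are given as [roll, pitch, yaw] about the fixed x, y, z axes, in that order (R = Rz(yaw) Ry(pitch) Rx(roll)).
In Python, from workcell import bot gives the robot as it stands.
- The arm moves only by the shell command python3 -m pendant 'ROWS' [FORCE]. ROWS is JSON, a list that holds one entry, the list of rows, each a list of 7 numbers: the shift along the tool's x, y, z in cm, then the turn, a rotation vector about the tool's x, y, z in rad, then the opening in per cent of the stroke, from 0 (shut) to 100 (fully open). In form: [[[dx, dy, dz, ax, ay, az, gripper], ...]]. A call has 1 to 5 rows; each row shifts and turns the pose as measured when the row begins, along the tool's axes as they then stand; what a row does not reach is not made up. A row lasts 1/12 s, in which the tool goes at most 41.7 mm and 7.16 degrees, less where a joint would pass 70% of its speed; a pose out of reach is approached as far as the arm can. A call with a gripper value outside its range is refused whole. The fingers move at their own pace and stop on an object; FORCE is the grip in N (left out, the last holds). Time passes only in rows, so rows that do not move let the fingers close. It gives the time, the measured TCP pose, the force and the opening at its end, in the units of the state.
- bot.get_obs(): the state, without advancing time (a new reading comes with each control period).
- bot.camera(name): name is "side" or "top"; returns the picture (420x560x3 uint8, red, green, blue); there is no depth.
- bot.get_calibration(name): a dict with "intrinsics" (3x3 intrinsics, pixels), "D" ([k1, k2, p1, p2, k3] as OpenCV has them; the pictures are not rectified), "pose" (4x4, takes a point from camera to world coordinates). Camera axes: x right, y down, z forward; pixel columns grow to the right and rows downward; lengths in m; the calibration is good to about 2 mm. A picture is of the moment at which its call begins. get_calibration takes no time and is no camera call.
- bot.job_done(): hands the job in, once; it reports no verdict.
Trained networks look in the newest picture that a camera, given by its name, has taken for a name from the list of things; names that differ only in an ending like _2 or _b are one class to them, and where a whole thing is asked for, a point or a joint stands for the part that bears it (a point fixed in the world has none). Each returns a list of dicts, best first, with "confidence" (0 to 1); they miss things now and then, are a little off and sometimes report something else, mostly with a low value. They report only what shows in the picture. A call takes as long as a camera call. They do not tell look-alikes from the thing itself.
- bot.masks_of(camera, thing): "pixels" (420x560 bool, what is visible of it) and "extent" ([left, top, right, bottom] in pixels, round what is visible of it).
- bot.mark_of(camera, thing): "uv" ([column, row] in pixels: a listed point, or the origin of a listed thing).
The state is a dict: "time": time; "q": joint angles; "qd": joint speeds; "joint_efforts": joint torques, N m; "ee_pos": TCP position; "tcp_rot": TCP orientation; "wrist_force": force on the tool from outside, world axes, zero at the start; "torque": the same for the moment, N m; "opening": finger opening in m.
Only numpy, scipy, OpenCV 4.12 (cv2) and the standard library are available. Lean on these libraries where they do the work, as an engineer would, in place of code of your own. Each camera call takes 0.05 s, during which the arm holds its last target. There are 200 camera calls.

## Working session

There is one attempt and no reset: what is moved stays moved. The work goes in short steps, Python scripts to look and compute and a shell command to move; the robot and the scene stay as the last step left them, time stands still between calls to the robot, and variables do not carry over. Pictures are saved under pics/ and viewed, about 8 in all and at most 12, crops included, and the job is handed in when it is done.

```bash
mkdir -p pics; cat > h.py <<'E'
import numpy as np, cv2
from workcell import bot
def cal(n):
    c=bot.get_calibration(n); return np.array(c["intrinsics"],float),np.array(c["D"],float),np.array(c["pose"],float)
def ray(n,uv):
    K,D,T=cal(n); p=cv2.undistortPoints(np.array([[uv]],float),K,D)[0,0]
    return T[:3,3],T[:3,:3]@np.array([p[0],p[1],1])
def atz(n,uv,z):
    o,d=ray(n,uv); return o+d*(z-o[2])/d[2]
def proj(n,P):
    K,D,T=cal(n); W=np.linalg.inv(T); r,_=cv2.Rodrigues(W[:3,:3])
    return cv2.projectPoints(np.array(P,float).reshape(-1,1,3),r,W[:3,3],K,D)[0][:,0]
def snap(n,f):
    im=bot.camera(n); cv2.imwrite(f,im[:,:,::-1]); return im
E
python3 - <<'E'
from h import *
a=snap("top","pics/t0.png");b=snap("side","pics/s0.png")
cv2.imwrite("pics/b0.png",cv2.resize(np.vstack([a,b]),None,fx=.7,fy=.7)[:,:,::-1])
np.set_printoptions(precision=3,suppress=True)
print(bot.get_obs())
for n in("top","side"):
  print(n,cal(n)[2])
  for t in["case","left_pull","right_pull","tumbler","mate","rack","mug","sugar_bowl","stopper","dipper"]:
    for m in bot.mark_of(n,t)[:3]: print(t,np.round(m["uv"],1),round(m["confidence"],2),atz(n,m["uv"],{"left_pull":.158,"right_pull":.158,"tumbler":.02,"mate":.012,"sugar_bowl":.012,"mug":.02}.get(t,0)))
E
```

```text
{'time': 0.1, 'q': array([-63.256,   5.006,  10.041,  95.099,  -0.001,  90.002]), 'qd': array([ 0.025,  0.008,  0.114,  0.037, -0.048, -0.009]), 'joint_efforts': array([ -0.002, -52.156,  46.565,   0.016,  -0.   ,   0.   ]), 'ee_pos': array([ 0.247, -0.491,  0.231]), 'tcp_rot': array([-179.936,    0.001,   26.742]), 'wrist_force': array([-0.054,  0.219, -0.598]), 'torque': array([-0.029,  0.04 , -0.003]), 'opening': 0.08542618034170466}
top [[-0.005 -0.982  0.191  0.33 ]
 [-1.     0.002 -0.014  0.079]
 [ 0.013 -0.191 -0.981  1.262]
 [ 0.     0.     0.     1.   ]]
case [369.2 231.3] 0.83 [ 0.514 -0.181  0.   ]
right_pull [460.3 235.4] 0.88 [ 0.48  -0.365  0.158]
tumbler [258.7 261.1] 0.97 [0.436 0.109 0.02 ]
tumbler [173.7 197.8] 0.74 [0.601 0.331 0.02 ]
tumbler [113.8 237.7] 0.63 [0.496 0.485 0.02 ]
rack [178.4 226. ] 0.94 [0.529 0.32  0.   ]
mug [169.3 254.1] 0.75 [0.454 0.338 0.02 ]
stopper [309.6 152. ] 0.71 [ 0.731 -0.028  0.   ]
stopper [179.2 226.5] 0.31 [0.528 0.318 0.   ]
dipper [242.3 148.2] 0.89 [0.742 0.154 0.   ]
side [[-0.897 -0.318  0.307  0.227]
 [-0.442  0.638 -0.631  0.771]
 [ 0.005 -0.702 -0.713  0.91 ]
 [ 0.     0.     0.     1.   ]]
left_pull [317.4 190.3] 0.92 [ 0.499 -0.003  0.158]
right_pull [362.8 127.6] 0.95 [ 0.482 -0.358  0.158]
tumbler [172.2 343.7] 0.94 [0.648 0.505 0.02 ]
tumbler [227.3 296.7] 0.74 [0.6   0.333 0.02 ]
tumbler [315.8 264.7] 0.66 [0.435 0.136 0.02 ]
rack [254.2 307.9] 0.92 [0.528 0.321 0.   ]
mug [277.4 318.2] 0.88 [0.456 0.33  0.02 ]
stopper [253.7 202. ] 0.59 [ 0.72  -0.021  0.   ]
dipper [217.1 235.4] 0.75 [0.749 0.154 0.   ]
```

View pics/t0.png

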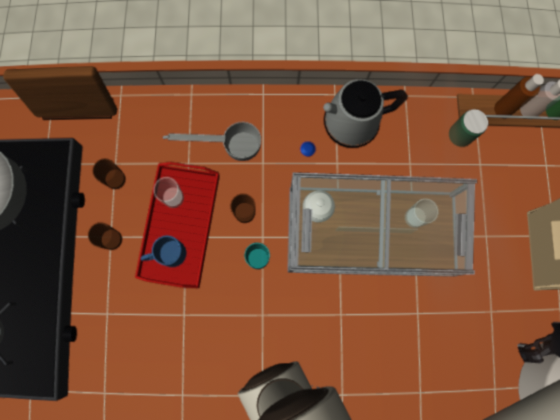

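View pics/s0.png

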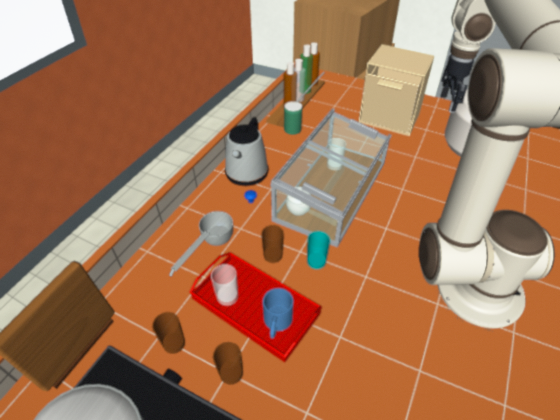

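```bash
cat > m.py <<'E'
from h import *
from scipy.optimize import least_squares
np.set_printoptions(precision=4,suppress=True)
# cylinder silhouette fit: thing extents in both cameras -> x,y
def sil(n,x,y,z0,h,r0,r1):
    a=np.linspace(0,2*np.pi,40)
    P=np.vstack([np.c_[x+r*np.cos(a),y+r*np.sin(a),0*a+z] for r,z in((r0,z0),(r1,z0+h))])
    p=proj(n,P); return np.r_[p.min(0),p.max(0)]
def fit(dets,z0,h=.098,r0=.0275,r1=.031,g=(0,0)):
    f=lambda v:np.concatenate([sil(n,*v,z0,h,r0,r1)-e for n,e in dets])
    s=least_squares(f,g,loss="soft_l1"); return s.x,s.fun
E
python3 - <<'E'
from m import *
T=[]
for n in("top","side"):
  bot.camera(n)
  for t in("tumbler","mate","sugar_bowl","left_pull","right_pull"):
    for d in bot.masks_of(n,t)[:6]: print(n,t,np.round(d["extent"]),round(d["confidence"],2),d["pixels"].sum())
  for t in("left_pull","right_pull","case","mate","sugar_bowl"):
    for d in bot.mark_of(n,t)[:3]: print(n,t,np.round(d["uv"],1),round(d["confidence"],2))
# wireframe overlay of the guessed case
c=np.array([.514,-.182]);yaw=np.radians(-2.9);R=np.array([[np.cos(yaw),-np.sin(yaw)],[np.sin(yaw),np.cos(yaw)]])
W=lambda P:np.array([np.r_[c+R@p[:2],p[2]] for p in np.array(P,float)])
X,Y=.11,.22
V=[(-X,-Y,0),(-X,Y,0),(X,Y,0),(X,-Y,0),(-X,-Y,.13),(-X,Y,.13),(X,Y,.17),(X,-Y,.17),(-.074,.184,.149),(.026,.184,.167),(-.074,-.184,.149),(.026,-.184,.167)]
E=[(0,1),(1,2),(2,3),(3,0),(4,5),(5,6),(6,7),(7,4),(0,4),(1,5),(2,6),(3,7),(8,9),(10,11)]
o=[]
for n,b in(("top",(270,150,500,290)),("side",(250,90,410,260))):
  im=cv2.imread(f"pics/{n[0]}0.png");im=cv2.resize(im,None,fx=3,fy=3,interpolation=cv2.INTER_CUBIC);p=(proj(n,W(V))*3+1).astype(int)
  for i,j in E: cv2.line(im,tuple(map(int,p[i])),tuple(map(int,p[j])),(0,255,255),1)
  o.append(im[b[1]*3:b[3]*3,b[0]*3:b[2]*3])
h=600;o=[cv2.resize(o[0],(480,292)),cv2.resize(o[1],(320,340))]
k=np.zeros((340,800,3),np.uint8);k[:292,:480]=o[0];k[:,480:]=o[1];cv2.imwrite("pics/ov.png",k)
E
```

```text
top tumbler [153. 180. 186. 210.] 0.8 661
top tumbler [ 95. 158. 127. 192.] 0.73 698
top tumbler [ 87. 221. 120. 249.] 0.6 708
top tumbler [246. 245. 273. 268.] 0.59 558
top tumbler [286. 173. 477. 278.] 0.38 18201
top left_pull [295. 176. 391. 270.] 0.97 8417
top left_pull [287. 175. 480. 277.] 0.31 18231
top right_pull [389. 181. 475. 274.] 0.74 6981
top right_pull [136. 160. 223. 290.] 0.25 6150
top right_pull [287. 173. 478. 278.] 0.18 18296
top left_pull [308.6 230.2] 0.64
top right_pull [460.4 231.5] 0.72
top case [370.1 232.2] 0.71
top case [179.6 224.3] 0.42
side tumbler [261. 224. 285. 262.] 0.96 739
side tumbler [152. 310. 185. 352.] 0.77 937
side tumbler [213. 341. 242. 382.] 0.76 1026
side tumbler [306. 235. 334. 272.] 0.69 770
side tumbler [213. 266. 234. 304.] 0.63 802
side left_pull [274. 140. 368. 216.] 0.94 3678
side right_pull [311. 112. 385. 166.] 0.59 2287
side left_pull [320.5 189.3] 0.75
side right_pull [363.5 122.4] 0.89
```

View pics/ov.png

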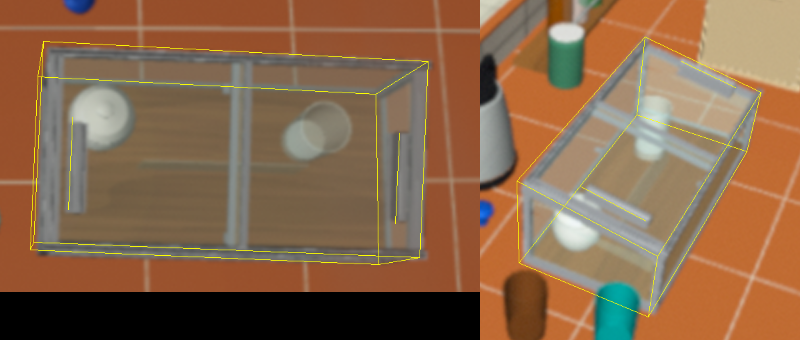

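```bash
cat >> m.py <<'E'
def W(v,P):
    c,s=np.cos(v[2]),np.sin(v[2]); P=np.array(P,float).reshape(-1,3)
    return np.c_[v[0]+c*P[:,0]-s*P[:,1],v[1]+s*P[:,0]+c*P[:,1],P[:,2]]
E
python3 - <<'E'
from m import *
# subpixel-ish: use case mask quads
for n in("top","side"):
  bot.camera(n)
  ms=bot.masks_of(n,"case"); m=ms[0]; print(n,m["confidence"],np.round(m["extent"]),m["pixels"].sum())
  globals()[n]=m["pixels"].astype(np.uint8)
X,Y=.11,.22
V=[(-X,-Y,0),(-X,Y,0),(X,Y,0),(X,-Y,0),(-X,-Y,.13),(-X,Y,.13),(X,Y,.17),(X,-Y,.17)]
def dist(n,v):
  h=cv2.convexHull(proj(n,W(v,V)).astype(np.float32))
  c=max(cv2.findContours(globals()[n],0,cv2.CHAIN_APPROX_NONE)[0],key=cv2.contourArea)
  c=cv2.convexHull(c); L=[]
  hc=c[:,0].astype(float)
  # resample hull
  q=np.vstack([np.linspace(a,b,12) for a,b in zip(hc,np.roll(hc,-1,0))]) if len(hc)<60 else hc
  q=q+0.0
  return np.array([cv2.pointPolygonTest(h,(float(x),float(y)),True) for x,y in q])
for cams in(("top",),("side",),("top","side")):
  s=least_squares(lambda v:np.concatenate([dist(n,v) for n in cams]),[.514,-.182,-.03],loss="soft_l1",x_scale=[.01,.01,.05],diff_step=1e-3)
  print(cams,s.x,np.degrees(s.x[2]),np.abs(s.fun).mean())
pk=[(-.024,.184,.158),(-.024,-.184,.158)]
ob={"top":[(307.9,230),(461,234)],"side":[(319,190),(363,125)]}
C=[(-X,-Y,.13),(-X,Y,.13),(X,Y,.17),(X,-Y,.17)]
oc=np.array([(473,273.6),(288.2,272.7),(293,173),(475.1,181)])
s=least_squares(lambda v:np.concatenate([(proj("top",W(v,pk))-ob["top"]).ravel(),(proj("side",W(v,pk))-ob["side"]).ravel(),(proj("top",W(v,C))-oc).ravel()]),[.514,-.182,0],loss="soft_l1")
print(s.x,np.degrees(s.x[2]),s.fun)
x,f=fit([("top",[153,180,186,210]),("side",[213,266,234,304])],.02,g=(.6,.33));print("tumbler",x,f)
x,f=fit([("top",[407-1,200,440,228])],.012,g=(.55,-.25));print("mate",x,f)
E
```

```text
top 0.9 [289. 173. 479. 278.] 18330
side 0.92 [272. 107. 392. 248.] 9803
('top',) [ 0.5114 -0.1883 -0.0373] -2.1361067850568096 0.3445225065119975
('side',) [ 0.5115 -0.1896 -0.0287] -1.6417567223503602 0.30827849837926546
('top', 'side') [ 0.5113 -0.1889 -0.033 ] -1.8905409521372507 0.3692406825636617
[ 0.5104 -0.1867 -0.033 ] -1.89326294911478 [-2.2327  0.9509  1.2143  1.251   0.3394  1.2581  1.4038  1.0766  0.4565
 -0.503   0.3934 -3.6973 -1.4931 -0.5116  0.9832 -1.9595]
tumbler [0.5953 0.3302] [ 0.6163 -0.9954 -1.4673  0.2141 -0.4037 -1.8798  5.9287  1.7588]
mate [ 0.5457 -0.3058] [-0.0142 -0.7401  0.0168  0.8091]
```

```bash
python3 -m pendant '[[[0,0,0,0,0,0.1,0],[0,0,0,0,0,0.1,0],[0,0,0,0,0,0.1,0],[0,0,0,0,0,0.1,0],[0,0,0,0,0,0.1,0]]]' && python3 -m pendant '[[[3,-1.3,0,0,0,0,0],[3,-1.3,0,0,0,0,0],[3,-1.3,0,0,0,0,0],[3,-1.3,0,0,0,0,0],[3,-1.3,0,0,0,0,0]]]' && python3 -m pendant '[[[3,-1.2,0,0,0,0,0],[3,-1.2,0,0,0,0,0],[2,-0.6,0,0,0,0,0],[0,0,0,0,0,0,0]]]'; python3 - <<'E'
from m import *
v=[.511,-.189,-.033]
ob=bot.get_obs();print(ob["ee_pos"],ob["tcp_rot"],W(v,[-.024,-.184,.158]),W(v,[-.055,-.125,.012]))
print(proj("top",W(v,[-.024,-.184,.158])),proj("top",[ob["ee_pos"]]))
E
```

```text
time: 2.82
ee_pos: [0.2475, -0.4912, 0.2313]
tcp_rot: [180.0, 0.0, -2.9]
wrist_force: [-0.1, 0.2, -0.4]
opening: 0.0256
time: 3.23
ee_pos: [0.4012, -0.4359, 0.232]
tcp_rot: [179.9, 0.0, -4.0]
wrist_force: [0.2, -1.1, 0.6]
opening: 0.0001
time: 3.57
ee_pos: [0.4918, -0.4068, 0.2307]
tcp_rot: [179.9, -0.0, -3.7]
wrist_force: [-0.5, -0.4, 0.2]
opening: 0.0003
[ 0.4918 -0.4068  0.2307] [179.9315  -0.0159  -3.7253] [[ 0.4809 -0.3721  0.158 ]] [[ 0.4519 -0.3121  0.012 ]]
[[463.1475 234.9776]] [[490.1742 225.4044]]
```

```bash
python3 -m pendant '[[[-1.0,0,2,0,0,-0.032,0],[0,0,2.5,0,0,0,0],[0,0,1.5,0,0,0,0],[0,0,0.5,0,0,0,0],[0,0,0,0,0,0,0]]]'; python3 - <<'E'
from m import *
o=[]
for n,b in(("top",(400,170,540,290)),("side",(300,60,440,180))):
  im=bot.camera(n)[:,:,::-1]; o.append(cv2.resize(im[b[1]:b[3],b[0]:b[2]],(400,343),interpolation=cv2.INTER_CUBIC))
cv2.imwrite("pics/c1.png",np.hstack(o)); ob=bot.get_obs();print(ob["ee_pos"],ob["tcp_rot"])
E
```

```text
time: 3.98
ee_pos: [0.4818, -0.406, 0.1634]
tcp_rot: [179.9, -0.0, -1.6]
wrist_force: [-0.2, -0.1, -0.2]
opening: 0.0003
[ 0.4824 -0.4063  0.165 ] [179.8185  -0.1056  -1.6241]
```

View pics/c1.png

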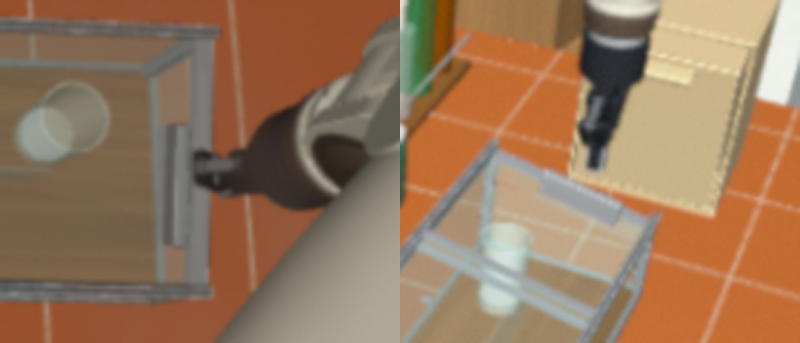

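```bash
python3 -m pendant '[[[-0.3,0,0.9,0,0,0,0],[0,0,0.6,0,0,0,0],[0,0,0,0,0,0,0]]]' && python3 -m pendant '[[[0,-1,0,0,0,0,0],[0,-1,0,0,0,0,0],[0,-1.5,0,0,0,0,0],[0,-1.5,0,0,0,0,0],[0,-1.5,0,0,0,0,0]]]'
```

```text
time: 4.33
ee_pos: [0.48, -0.4078, 0.1537]
tcp_rot: [179.6, -0.4, -1.7]
wrist_force: [0.1, -0.7, -1.5]
opening: -0.0002
time: 4.75
ee_pos: [0.4822, -0.3416, 0.1556]
tcp_rot: [179.4, -0.5, -1.9]
wrist_force: [1.0, -2.2, -1.8]
opening: 0.0
```

```bash
python3 -m pendant '[[[0,0,0.5,0,0,0,0],[0,-0.5,0.2,0,0,0,0],[0,-1.5,0,0,0,0,0],[0,-1.5,0,0,0,0,0],[0,-1.5,0.1,0,0,0,0]]]'; python3 - <<'E'
from m import *
print(bot.get_obs()["wrist_force"],bot.get_obs()["ee_pos"]); im=bot.camera("top")
for d in bot.mark_of("top","right_pull"): print(d["uv"],d["confidence"],atz("top",d["uv"],.158))
for d in bot.masks_of("top","right_pull"): print(d["extent"],d["confidence"])
E
```

```text
time: 5.17
ee_pos: [0.4852, -0.2886, 0.1523]
tcp_rot: [178.9, -0.9, -1.8]
wrist_force: [-3.1, -2.8, 10.6]
opening: 0.0003
[-3.0687 -2.8085 10.6497] [ 0.4852 -0.2886  0.1523]
[421.1, 231.1] 0.79 [ 0.4908 -0.271   0.158 ]
[386.8, 178.7, 437.2, 269.7] 0.63
```

```bash
python3 -m pendant '[[[-0.3,0,-0.2,0,0,0,0],[0,-1.2,-0.1,0,0,0,0],[0,-1.5,0,0,0,0,0],[0,-1.5,0,0,0,0,0],[0,-1,0,0,0,0,0]]]'; python3 - <<'E'
from m import *
print(bot.get_obs()["wrist_force"],bot.get_obs()["ee_pos"]); im=bot.camera("top")
for d in bot.mark_of("top","right_pull"): print(d["uv"],d["confidence"],atz("top",d["uv"],.158))
cv2.imwrite("pics/c2.png",cv2.resize(im[160:290,270:500],(800,452))[:,:,::-1])
E
```

```text
time: 5.73
ee_pos: [0.4838, -0.2311, 0.1538]
tcp_rot: [179.0, -0.9, -1.7]
wrist_force: [-0.0, -1.9, 1.0]
opening: 0.0001
[-0.0161 -1.9403  1.0368] [ 0.4838 -0.2311  0.1538]
```

View pics/c2.png

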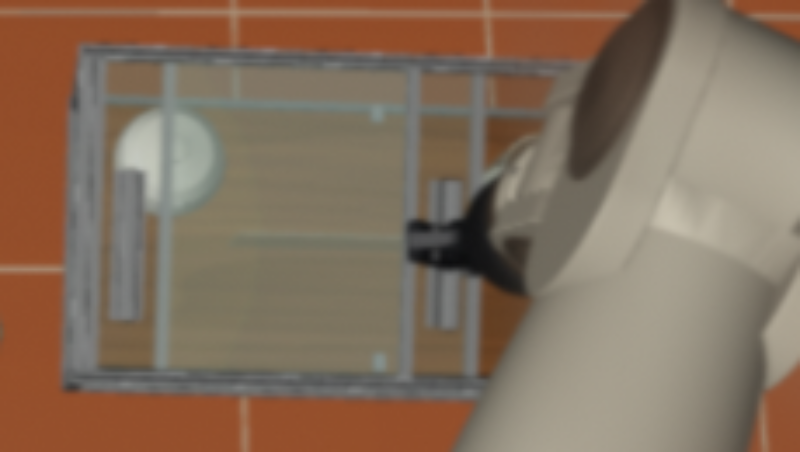

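```bash
python3 - <<'E'
from m import *
ob=bot.get_obs();p=ob["ee_pos"]
print(proj("top",[p,p+[0,.015,0],p-[0,.015,0],p+[0,0,.02]]))
for u in(393.6,402.8): print(atz("top",(u,233),.158))
im=bot.camera("side"); cv2.imwrite("pics/c3.png",cv2.resize(im[90:250,250:410],(600,600),interpolation=2)[:,:,::-1])
for n in ["right_pull","left_pull"]:
  for d in bot.mark_of("side",n): print(n,d["uv"],d["confidence"],atz("side",d["uv"],.158))
E
```

```text
[[403.8081 234.4753]
 [397.4767 234.5163]
 [410.1191 234.4331]
 [406.1392 233.2509]]
[ 0.4868 -0.2056  0.158 ]
[ 0.4866 -0.2273  0.158 ]
right_pull [344.5, 149.2] 0.89 [ 0.4962 -0.2165  0.158 ]
left_pull [317.4, 189.1] 0.74 [ 0.5007 -0.0077  0.158 ]
```

View pics/c3.png

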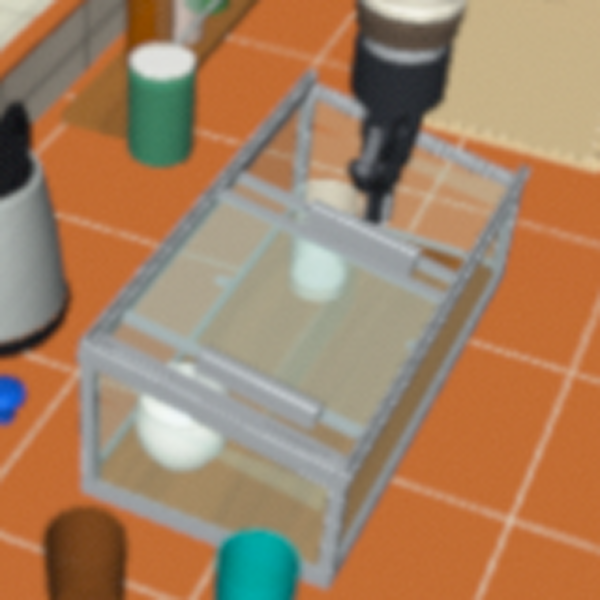

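```bash
python3 -m pendant '[[[0,-0.7,0,0,0,0,0],[0,-0.5,0,0,0,0,0],[0,1.5,0,0,0,0,0],[0,0.5,-3,0,0,0,0],[0,0,-4,0,0,0,0]]]' && python3 -m pendant '[[[0,0,-4,0.017,-0.016,0,100],[1,-4,-2,0,0,0,100],[1,-4,0,0,0,0,100],[1,-4,0,0,0,0,100],[1,-4,0,0,0,0,100]]]' && python3 -m pendant '[[[1,-4,0,0,0,0,100],[1,-4,0,0,0,0,100],[1,-4,0,0,0,0,100],[1,-4,0,0,0,0,100],[1,-4,0,0,0,0,100]]]' && python3 -m pendant '[[[1,-4,0,0,0,0,100],[1,-4,0,0,0,0,100],[0,0,0,0,0,0,100]]]'; python3 - <<'E'
from m import *
print(bot.get_obs()["q"]);D=[]
for n in("side","top"):
  bot.camera(n)
  for d in bot.masks_of(n,"tumbler"): print(n,np.round(d["extent"]),d["confidence"])
for d in bot.mark_of("top","right_pull"): print(d["uv"],d["confidence"],atz("top",d["uv"],.158))
E
```

```text
time: 6.4
ee_pos: [0.4796, -0.2382, 0.2164]
tcp_rot: [179.3, -0.2, -1.8]
wrist_force: [0.1, -1.0, 0.9]
opening: 0.0002
time: 6.82
ee_pos: [0.5246, -0.0856, 0.2847]
tcp_rot: [-179.8, 0.4, -2.7]
wrist_force: [0.3, 0.0, 1.1]
opening: 0.0606
time: 7.23
ee_pos: [0.578, 0.054, 0.2881]
tcp_rot: [-176.9, 0.4, 3.8]
wrist_force: [0.2, 0.6, -0.2]
opening: 0.0853
time: 7.48
ee_pos: [0.5961, 0.1041, 0.2914]
tcp_rot: [-175.1, 0.5, 7.6]
wrist_force: [-0.4, 0.2, 0.2]
opening: 0.0855
[  7.612   15.4595  28.7963 103.8519   4.8725 179.9958]
side [153. 312. 184. 353.] 0.87
side [265. 224. 286. 262.] 0.81
side [308. 234. 333. 270.] 0.81
side [213. 342. 244. 383.] 0.71
side [210. 264. 236. 304.] 0.69
top [152. 180. 186. 205.] 0.84
top [ 91. 221. 120. 252.] 0.72
top [ 92. 158. 126. 191.] 0.68
top [231. 196. 239. 220.] 0.58
[392.6, 230.8] 0.77 [ 0.4919 -0.2035  0.158 ]
```

```bash
python3 -m pendant '[[[0,0,0,-0.085,0.009,0,100],[0,0,0,0,0,-0.12,100],[0,0,0,0,0,-0.12,100],[0,0,0,0,0,-0.12,100],[0,0,0,0,0,-0.12,100]]]' && python3 -m pendant '[[[0,0,0,0,0,0,100]]]'; python3 - <<'E'
from m import *
for s,t in(([210,264,236,304],[153,180,186,210]),([210,264,236,304],[152,180,186,205])):
  x,f=fit([("top",t),("side",s)],.02,g=(.6,.33));print("tumbler",x,f)
ob=bot.get_obs();print(ob["q"],ob["ee_pos"],ob["tcp_rot"])
y=np.radians(ob["tcp_rot"][2]);d=(x-ob["ee_pos"][:2])*100
print("tool dx,dy",d@[np.cos(y),np.sin(y)],d@[np.sin(y),-np.cos(y)])
E
```

```text
time: 8.15
ee_pos: [0.5951, 0.0834, 0.2938]
tcp_rot: [180.0, -0.1, 36.3]
wrist_force: [0.4, 0.5, 0.0]
opening: 0.0855
time: 8.23
ee_pos: [0.5947, 0.0824, 0.2941]
tcp_rot: [180.0, -0.2, 36.6]
wrist_force: [-0.2, 0.3, 0.5]
opening: 0.0852
tumbler [0.5991 0.3309] [ 0.4048 -2.5149 -1.6847 -1.225   1.1056 -0.2379  2.5239  1.3809]
tumbler [0.6037 0.3313] [ 1.3186 -4.3401 -1.7894  2.0464 -0.5891 -0.7878  0.9183  0.8015]
[  7.8655  14.218   27.7167 103.3384   0.0532 151.3034] [0.5947 0.0824 0.2941] [179.9697  -0.1662  36.5622]
tool dx,dy 15.544738759871729 -19.45467319377224
```

```bash
python3 -m pendant '[[[2.5,-3.2,0,0,0,0,100],[2.5,-3.2,0,0,0,0,100],[2.5,-3.2,0,0,0,0,100],[2.5,-3.2,0,0,0,0,100],[2.5,-3.2,0,0,0,0,100]]]' && python3 -m pendant '[[[1.8,-2,0,0,0,0,100],[0,0,0,0,0,0,100]]]'; python3 - <<'E'
from m import *
x=np.array([.600,.331]);ob=bot.get_obs();print(ob["q"],ob["ee_pos"],ob["tcp_rot"])
y=np.radians(ob["tcp_rot"][2]);d=(x-ob["ee_pos"][:2])*100
print("tool dx,dy",d@[np.cos(y),np.sin(y)],d@[np.sin(y),-np.cos(y)])
E
```

```text
time: 8.65
ee_pos: [0.6032, 0.2794, 0.2978]
tcp_rot: [179.8, -0.4, 34.2]
wrist_force: [0.9, -0.9, 0.7]
opening: 0.0849
time: 8.82
ee_pos: [0.606, 0.3127, 0.2963]
tcp_rot: [179.8, -0.3, 33.8]
wrist_force: [-0.0, -0.1, -0.5]
opening: 0.0854
[ 27.3425  27.9875  45.9824 107.6607  -0.1255 173.5021] [0.606  0.3127 0.2963] [179.8375  -0.3179  33.8405]
tool dx,dy 0.5216386212778383 -1.8587916721068536
```

Correct the last offset, then descend part way and look from both cameras.

```bash
python3 -m pendant '[[[0.5,-1.8,1,0,0,0,100],[0,0,4,0,0,0,100],[0,0,4,0,0,0,100],[0,0,4,0,0,0,100],[0,0,0,0,0,0,100]]]'; python3 - <<'E'
from m import *
x=np.array([.600,.331]);ob=bot.get_obs();print(ob["ee_pos"],ob["tcp_rot"])
y=np.radians(ob["tcp_rot"][2]);d=(x-ob["ee_pos"][:2])*100
print("tool dx,dy",d@[np.cos(y),np.sin(y)],d@[np.sin(y),-np.cos(y)])
o=[]
for n,b in(("top",(110,140,250,260)),("side",(160,180,300,320))):
  im=bot.camera(n)[:,:,::-1].copy(); o.append(cv2.resize(im[b[1]:b[3],b[0]:b[2]],(400,400*(b[3]-b[1])//140),interpolation=cv2.INTER_CUBIC)[:343])
  for m in bot.masks_of(n,"tumbler"): print(n,np.round(m["extent"]),m["confidence"])
cv2.imwrite("pics/c4.png",np.hstack(o))
E
```

```text
time: 9.23
ee_pos: [0.6013, 0.33, 0.1625]
tcp_rot: [179.8, -0.5, 32.6]
wrist_force: [-0.4, 0.0, -3.2]
opening: 0.0855
[0.6013 0.33   0.1625] [179.781   -0.5224  32.5535]
tool dx,dy -0.051299406816110976 -0.15251970173308418
top [ 87. 220. 119. 250.] 0.94
top [247. 242. 271. 271.] 0.78
top [230. 194. 255. 224.] 0.58
top [174. 164. 222. 234.] 0.25
side [211. 266. 236. 306.] 0.93
side [213. 341. 242. 383.] 0.93
side [306. 233. 331. 271.] 0.8
side [151. 311. 187. 354.] 0.75
side [261. 225. 285. 263.] 0.74Traceback (most recent call last):
  File "<stdin>", line 9, in <module>
    return _nx.concatenate(arrs, 1, dtype=dtype, casting=casting)
           ~~~~~~~~~~~~~~~^^^^^^^^^^^^^^^^^^^^^^^^^^^^^^^^^^^^^^^
ValueError: all the input array dimensions except for the concatenation axis must match exactly, but along dimension 0, the array at index 0 has size 342 and the array at index 1 has size 343
```

```bash
python3 - <<'E'
from m import *
im=bot.camera("side")[:,:,::-1].copy()
cv2.imwrite("pics/c4b.png",cv2.resize(im[200:320,170:290],(600,600),interpolation=2))
print(sil("side",.6,.331,.02,.098,.0275,.031))
E
```

```text
[210.7668 263.6721 238.2041 305.2861]
```

View pics/c4b.png

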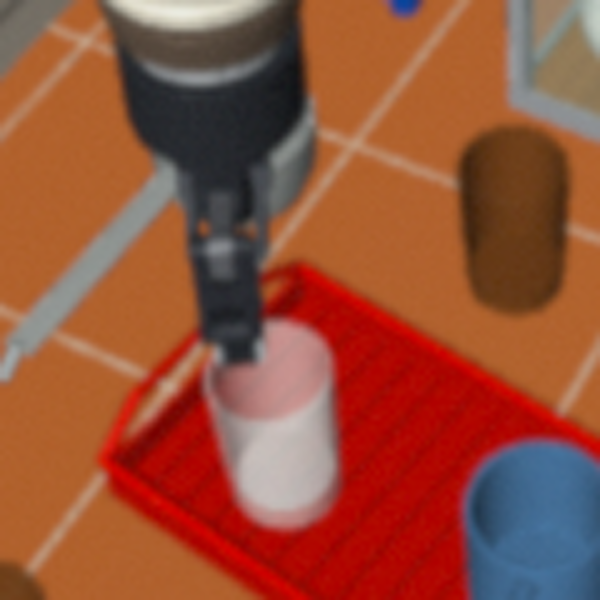

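```bash
python3 - <<'E'
from m import *
p=proj("side",[[.6013-.027,.33+.042,.165],[.6013-.027,.33+.042,.175],[.6,.331,.118],[.6,.331,.02]]);print((p-[170,200])*5)
E
```

```text
[[257.2839 397.4258]
 [254.8461 384.5587]
 [268.1521 370.1192]
 [287.9624 480.1786]]
```

```bash
python3 -m pendant '[[[-0.4,-0.1,2.5,0,-0.009,0,100],[0,0,2.5,0,0,0,100],[0,0,1.8,0,0,0,100],[0,0,0.8,0,0,0,100],[0,0,0,0,0,0,100]]]' && python3 -m pendant '[[[0,0,0,0,0,0,60],[0,0,0,0,0,0,60],[0,0,0,0,0,0,60]]]' 40; python3 - <<'E'
from m import *
im=bot.camera("side")[:,:,::-1].copy()
cv2.imwrite("pics/c5.png",cv2.resize(im[200:320,170:290],(600,600),interpolation=2))
E
```

```text
time: 9.9
ee_pos: [0.6133, 0.3361, 0.1186]
tcp_rot: [179.6, -2.8, 32.5]
wrist_force: [-0.3, -0.3, 0.6]
opening: 0.0851
time: 10.15
ee_pos: [0.6156, 0.3371, 0.125]
tcp_rot: [179.6, -3.2, 32.4]
wrist_force: [-0.7, -0.1, 0.0]
opening: 0.0522
```

View pics/c5.png

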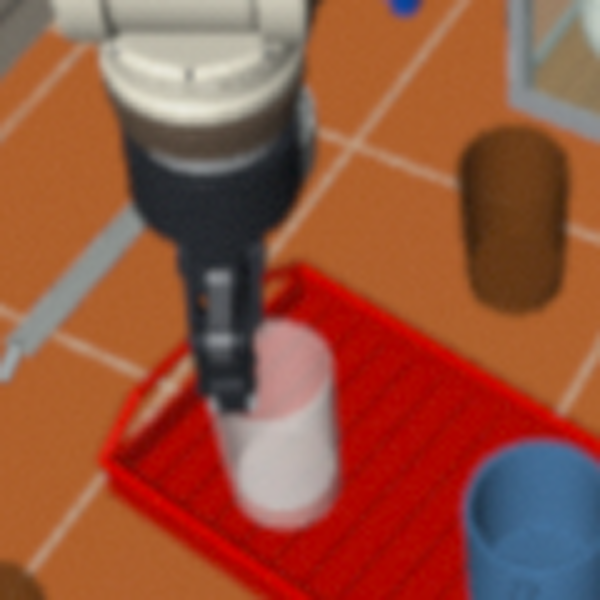

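```bash
python3 -m pendant '[[[0,0,-1,0,0,0,100],[0,0,0,0,0,0,100]]]';python3 - <<'E'
from workcell import bot
o=bot.get_obs();print(o["q"],o["wrist_force"],o["joint_efforts"])
E
```

```text
time: 10.37
ee_pos: [0.6155, 0.3371, 0.1377]
tcp_rot: [179.6, -3.3, 32.4]
wrist_force: [0.4, -0.2, 0.5]
opening: 0.0738
[ 28.79669177  21.9275593   19.76579748  84.48391906  -0.21725362
 176.37399075] [ 0.43008291 -0.21375716  0.52561884] [-1.88721955e-02 -6.57767415e+01  4.38129437e+01 -2.31156028e-01
 -1.15233069e-02  1.17424723e-03]
```

```bash
python3 -m pendant '[[[-1.0,-0.15,0,0.007,-0.058,0,100],[-0.9,-0.15,0,0,0,0,100],[0,0,0,0,0,0,100],[0,0,0,0,0,0,100]]]'
```

```text
time: 10.7
ee_pos: [0.5981, 0.3297, 0.1392]
tcp_rot: [180.0, -0.0, 32.4]
wrist_force: [-1.4, 0.4, -1.1]
opening: 0.0856
```

```bash
python3 -m pendant '[[[0,0,1.2,0,0,0,100],[0,0,1.2,0,0,0,100],[0,0,0,0,0,0,100]]]'; python3 -c "
from workcell import bot
print(bot.get_obs()['q'])"
```

```text
time: 10.95
ee_pos: [0.5991, 0.3302, 0.1142]
tcp_rot: [180.0, -0.2, 32.4]
wrist_force: [-0.6, -0.3, -1.0]
opening: 0.0852
[ 2.88715861e+01  2.27702375e+01  1.83644567e+01  8.54007239e+01
 -2.46512535e-02  1.76451151e+02]
```

```bash
python3 -m pendant '[[[0,0,1.2,0,0,0,100],[0,0,1.2,0,0,0,100],[0,0,0.8,0,0,0,100],[0,0,0,0,0,0,100]]]'; python3 - <<'E'
from m import *
im=bot.camera("side")[:,:,::-1].copy()
cv2.imwrite("pics/c6.png",cv2.resize(im[200:320,170:290],(500,500),interpolation=2))
E
```

```text
time: 11.28
ee_pos: [0.5986, 0.3298, 0.0779]
tcp_rot: [180.0, -0.1, 32.4]
wrist_force: [-0.5, 0.3, -0.4]
opening: 0.0852
```

View pics/c6.png

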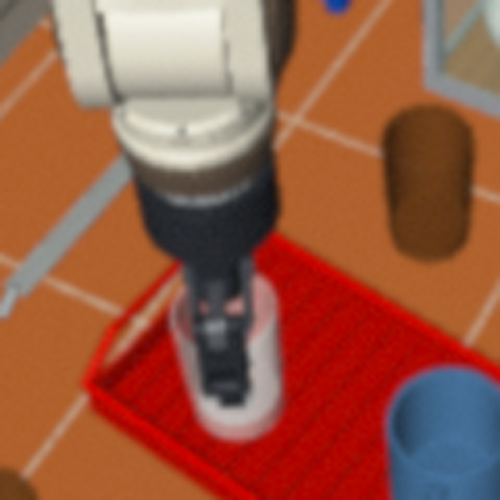

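```bash
python3 -m pendant '[[[0,0,0,0,0,0,60],[0,0,0,0,0,0,60],[0,0,0,0,0,0,60],[0,0,0,0,0,0,60],[0,0,0,0,0,0,60]]]' 30
```

```text
time: 11.75
ee_pos: [0.5993, 0.3303, 0.0806]
tcp_rot: [180.0, -0.2, 32.4]
wrist_force: [-0.6, -0.8, -1.7]
opening: 0.0599
```

```bash
python3 -m pendant '[[[0,0,-1,0,0,0,50],[0,0,-2,0,0,0,50],[0,0,-2.5,0,0,0,50],[0,0,-2.5,0,0,0,50],[0,0,-2.5,0,0,0,50]]]' && python3 -m pendant '[[[0,0,-2.5,0,0,0,50],[0,0,-2.5,0,0,0,50],[0,0,-2.5,0,0,0,50],[0,0,-2,0,0,0,50],[0,0,0,0,0,0,50]]]'
```

```text
time: 12.17
ee_pos: [0.5963, 0.3286, 0.1847]
tcp_rot: [180.0, 0.4, 32.4]
wrist_force: [1.7, 0.1, -2.2]
opening: 0.0596
time: 12.58
ee_pos: [0.5959, 0.3283, 0.2947]
tcp_rot: [179.9, -0.2, 32.4]
wrist_force: [-0.5, -0.2, -0.5]
opening: 0.0599
```

```bash
python3 -m pendant '[[[-1,1,0,0,0,0,50],[-2.1,2.1,0,0,0,0,50],[-2.1,2.1,0,0,0,0,50],[-2.1,2.1,0,0,0,0,50],[-2.1,2.1,0,0,0,0,50]]]' && python3 -m pendant '[[[-2.1,2.1,0,0,0,0,50],[-2.1,2.1,0,0,0,0,50],[-2.1,2.1,0,0,0,0,50],[-1.5,1.5,0,0,0,0,50],[0,0,0,0,0,0,50]]]' && python3 -m pendant '[[[0,0,0,0,0,0.1,50],[0,0,0,0,0,0.1,50],[0,0,0,0,0,0.1,50],[0,0,0,0,0,0.1,50],[0,0,0,0,0,0.1,50]]]' && python3 -m pendant '[[[0,0,0,0,0,0.05,50],[0,0,0,0,0,0,50],[0,0,0,0,0,0,50]]]'
```

```text
time: 13.0
ee_pos: [0.5667, 0.2, 0.291]
tcp_rot: [-180.0, -0.2, 32.8]
wrist_force: [0.6, -0.8, -1.4]
opening: 0.0596
time: 13.42
ee_pos: [0.5388, 0.0828, 0.2878]
tcp_rot: [180.0, -0.1, 32.7]
wrist_force: [-0.9, 0.4, -2.4]
opening: 0.0594
time: 13.83
ee_pos: [0.5396, 0.0583, 0.2854]
tcp_rot: [-178.8, -0.1, 5.6]
wrist_force: [0.6, -0.4, -2.3]
opening: 0.0598
time: 14.08
ee_pos: [0.5404, 0.0426, 0.2838]
tcp_rot: [-178.2, 0.1, 3.5]
wrist_force: [-0.4, 0.2, -2.2]
opening: 0.0598
```

```bash
python3 -m pendant '[[[-0.5,1.5,-0.5,-0.03,0,0,50],[-0.9,2.8,0,0,0,0,50],[-0.9,2.8,0,0,0,0,50],[-0.9,2.8,0,0,0,0,50],[-0.9,2.8,0,0,0,0,50]]]' && python3 -m pendant '[[[-0.9,2.8,0,0,0,0.03,50],[-0.9,2.8,0,0,0,0.03,50],[-0.9,2.8,0,0,0,0.03,50],[-0.9,2.8,0,0,0,0,50],[-0.9,2.8,0,0,0,0,50]]]' && python3 -m pendant '[[[-0.9,2,0,0,0,0,50],[0,0,0,0,0,0,50],[0,0,0,0,0,0,50],[0,0,0,0,0,0,50]]]'; python3 - <<'E'
from m import *
o=bot.get_obs();print(o["q"])
v=[.511,-.189,-.033];x=W(v,[-.055,-.125,0])[0,:2]
y=np.radians(o["tcp_rot"][2]);d=(x-o["ee_pos"][:2])*100
print("tool dx,dy",d@[np.cos(y),np.sin(y)],d@[np.sin(y),-np.cos(y)])
E
```

```text
time: 14.5
ee_pos: [0.5078, -0.0839, 0.286]
tcp_rot: [-179.9, 0.2, 4.3]
wrist_force: [0.8, -1.2, -1.2]
opening: 0.0595
time: 14.92
ee_pos: [0.4647, -0.2274, 0.2852]
tcp_rot: [-179.9, 0.2, -0.6]
wrist_force: [0.2, -0.1, -0.8]
opening: 0.0597
time: 15.25
ee_pos: [0.454, -0.2509, 0.2841]
tcp_rot: [-180.0, 0.2, -0.8]
wrist_force: [0.2, 0.4, -1.0]
opening: 0.0598
[-28.8788   2.435   13.348  101.1399  -0.0764 151.8723]
tool dx,dy -0.13318573197799258 6.128094610624101
```

```bash
python3 -m pendant '[[[0,2.3,0,0,0,0.02,50],[0,2.3,0,0,0,0,50],[0,1.3,0,0,0,0,50],[0,0,0,0,0,0,50],[0,0,0,0,0,0,50]]]'; python3 - <<'E'
from m import *
o=bot.get_obs();print(o["ee_pos"],o["tcp_rot"])
v=[.511,-.189,-.033];x=W(v,[-.055,-.125,0])[0,:2];print(x)
bot.camera("top")
for n in("mate","tumbler","right_pull"):
  for m in bot.masks_of("top",n)+bot.mark_of("top",n): print(n,np.round(m.get("extent",m.get("uv"))),round(m["confidence"],2))
im=bot.camera("side");cv2.imwrite("pics/c7.png",cv2.resize(im[50:250,230:430],(600,600),interpolation=2)[:,:,::-1])
E
```

```text
time: 15.67
ee_pos: [0.4557, -0.3064, 0.284]
tcp_rot: [-179.9, 0.2, -1.5]
wrist_force: [-0.1, 1.1, -1.7]
opening: 0.0597
[ 0.4557 -0.3064  0.284 ] [-179.896     0.1927   -1.4594]
[ 0.4519 -0.3121]
mate [404. 198. 438. 228.] 0.69
mate [414. 217.] 0.81
tumbler [228. 192. 252. 221.] 0.96
tumbler [246. 243. 270. 274.] 0.79
tumbler [437. 222. 476. 254.] 0.78
tumbler [110. 236.] 0.92
tumbler [446. 242.] 0.78
tumbler [244. 213.] 0.73
tumbler [114. 179.] 0.71
tumbler [262. 260.] 0.65
right_pull [389. 177. 407. 269.] 0.57
right_pull [392. 228.] 0.57
```

View pics/c7.png

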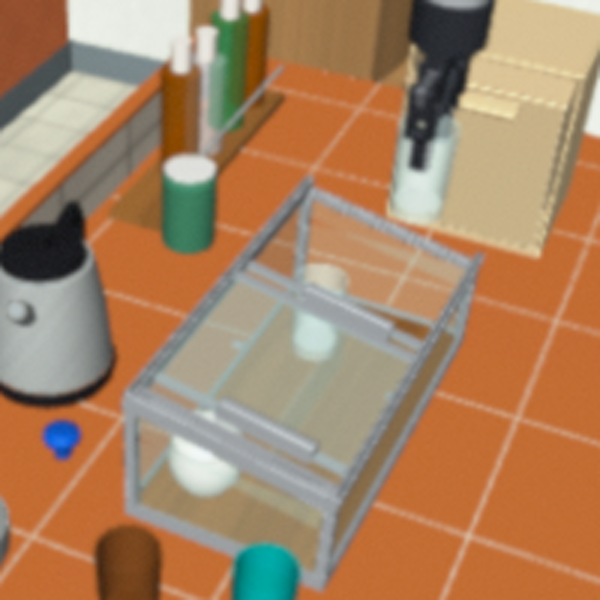

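```bash
python3 - <<'E'
from m import *
for z in(.215,.224): print(fit([("top",[437,222,476,254]),("side",[360.3,87,382.5,124])],z,g=(.45,-.31)))
print("mate",fit([("top",[404,198,438,228]),("side",[327.5,137,346,170.5])],.012,g=(.54,-.3)),atz("top",(414,217),.012))
E
```

```text
(array([ 0.4579, -0.314 ]), array([-0.505 , -1.3308,  4.2597,  0.3523, -0.6472,  1.7271,  1.0596,
        2.3912]))
(array([ 0.4567, -0.3082]), array([-1.6571, -1.4959,  3.442 ,  0.502 , -0.4823, -0.0399,  1.4353,
        0.9619]))
mate (array([ 0.5481, -0.3011]), array([ 0.2028,  0.3054,  0.1102, -0.0831, -0.8923,  0.6355,  0.1758,
       -0.0968])) [ 0.5499 -0.3002  0.012 ]
```

```bash
python3 -m pendant '[[[-0.5,0.6,0,0,0,0,50],[0,0,1.2,0,0,0,50],[0,0,1.5,0,0,0,50],[0,0,1.5,0,0,0,50],[0,0,0,0,0,0,50]]]' && python3 -m pendant '[[[0,0,0,0,0,0,50]]]'
```

```text
time: 16.48
ee_pos: [0.449, -0.3137, 0.2424]
tcp_rot: [180.0, 0.0, -1.4]
wrist_force: [-1.0, 0.2, -1.7]
opening: 0.06
time: 16.57
ee_pos: [0.4485, -0.3138, 0.2427]
tcp_rot: [180.0, 0.0, -1.4]
wrist_force: [0.0, -0.0, -0.5]
opening: 0.06
```

```bash
python3 -m pendant '[[[0.1,0,1,0,0,0,50],[0,0,1.5,0,0,0,50],[0,0,1.5,0,0,0,50],[0,0,0,0,0,0,50]]]'
```

```text
time: 16.9
ee_pos: [0.45, -0.3151, 0.2034]
tcp_rot: [179.8, -0.1, -1.4]
wrist_force: [-0.3, -0.5, -2.4]
opening: 0.06
```

```bash
python3 -m pendant '[[[0,0,1.2,0,0,0,50],[0,0,1.5,0,0,0,50],[0,0,1.5,0,0,0,50],[0,0,0,0,0,0,50]]]'
```

```text
time: 17.23
ee_pos: [0.451, -0.3161, 0.1634]
tcp_rot: [179.7, -0.3, -1.4]
wrist_force: [-0.2, -0.2, -2.0]
opening: 0.0601
```

```bash
python3 -m pendant '[[[0,-0.1,1.2,0.005,-0.005,0,50],[0,0,1.5,0,0,0,50],[0,0,1.5,0,0,0,50],[0,0,1.2,0,0,0,50],[0,0,0,0,0,0,50]]]'
```

```text
time: 17.65
ee_pos: [0.4529, -0.3163, 0.1111]
tcp_rot: [179.8, -0.3, -1.4]
wrist_force: [-0.2, -0.0, -1.6]
opening: 0.0594
```

```bash
python3 -m pendant '[[[0,0,1,0,0,0,50],[0,0,0.5,0,0,0,50],[0,0,0.3,0,0,0,50],[0,0,0,0,0,0,50],[0,0,0,0,0,0,50]]]'; python3 - <<'E'
from m import *
im=bot.camera("side");cv2.imwrite("pics/c8.png",cv2.resize(im[90:250,250:410],(600,600),interpolation=2)[:,:,::-1])
E
```

```text
time: 18.07
ee_pos: [0.4538, -0.3168, 0.0934]
tcp_rot: [179.8, -0.4, -1.4]
wrist_force: [-0.4, 1.0, -1.7]
opening: 0.0595
```

View pics/c8.png

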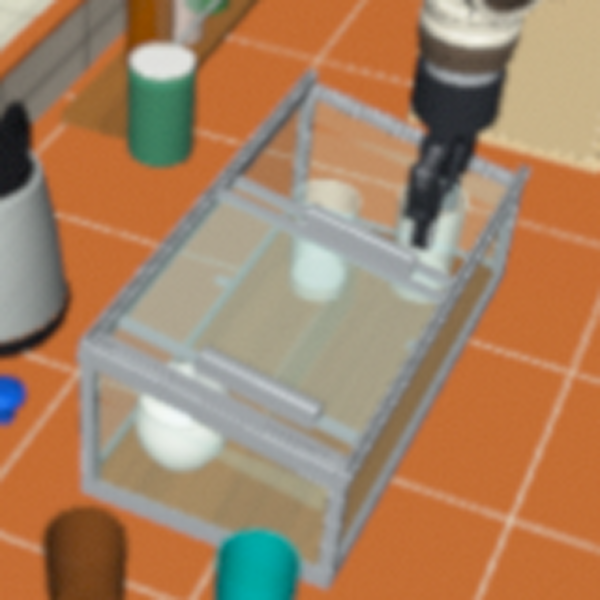

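```bash
python3 -m pendant '[[[-0.1,0,0.8,0,-0.007,0,50],[0,0,0.4,0,0,0,50],[0,0,0.2,0,0,0,50],[0,0,0,0,0,0,50],[0,0,0,0,0,0,50]]]'
```

```text
time: 18.53
ee_pos: [0.4532, -0.3171, 0.0789]
tcp_rot: [179.7, 0.0, -1.4]
wrist_force: [-1.2, 0.0, -1.5]
opening: 0.0599
```

```bash
python3 -m pendant '[[[0,0,0.3,0,0,0,50],[0,0,0.2,0,0,0,50],[0,0,0,0,0,0,50],[0,0,0,0,0,0,50]]]'; python3 -m pendant '[[[0,0,0.15,0,0,0,50],[0,0,0,0,0,0,50],[0,0,0,0,0,0,50]]]'
```

```text
time: 18.87
ee_pos: [0.4533, -0.3172, 0.0736]
tcp_rot: [179.7, -0.0, -1.4]
wrist_force: [0.6, -0.1, -2.5]
opening: 0.0596
time: 19.12
ee_pos: [0.4533, -0.3173, 0.0721]
tcp_rot: [179.7, -0.0, -1.4]
wrist_force: [0.2, 0.5, -1.8]
opening: 0.0595
```

```bash
for i in 1 2; do python3 -m pendant '[[[0,0,0.12,0,0,0,50],[0,0,0,0,0,0,50],[0,0,0,0,0,0,50]]]'; done
```

```text
time: 19.37
ee_pos: [0.4537, -0.3174, 0.0718]
tcp_rot: [179.7, -0.1, -1.4]
wrist_force: [0.1, -0.7, -1.7]
opening: 0.0596
time: 19.62
ee_pos: [0.4542, -0.3176, 0.0717]
tcp_rot: [179.7, -0.2, -1.4]
wrist_force: [0.3, -0.5, -2.2]
opening: 0.0597
```

```bash
for i in 1 2; do python3 -m pendant '[[[-0.05,0,0.25,0,0,0,50],[0,0,0,0,0,0,50],[0,0,0,0,0,0,50]]]'; done
```

```text
time: 19.87
ee_pos: [0.4551, -0.3179, 0.0723]
tcp_rot: [179.6, -0.5, -1.4]
wrist_force: [-0.3, -0.5, -1.2]
opening: 0.06
time: 20.12
ee_pos: [0.4561, -0.3182, 0.0715]
tcp_rot: [179.5, -0.7, -1.4]
wrist_force: [0.4, -0.0, 1.0]
opening: 0.0596
```

```bash
python3 -m pendant '[[[0,0,0.05,0.008,-0.012,0,60],[0,0,0,0,0,0,72],[0,0,0,0,0,0,80],[0,0,0,0,0,0,90],[0,0,0,0,0,0,95]]]' && python3 -m pendant '[[[0,0,0,0,0,0,95],[0,0,0,0,0,0,95]]]'; python3 - <<'E'
from m import *
im=bot.camera("side")
for m in bot.masks_of("side","tumbler"): print(np.round(m["extent"]),m["confidence"])
e=proj("side",[bot.get_obs()["ee_pos"]]);print(e,sil("side",.455,-.318,.012,.098,.0275,.031))
E
```

```text
time: 20.53
ee_pos: [0.4558, -0.3184, 0.0698]
tcp_rot: [-180.0, 0.1, -1.4]
wrist_force: [-0.3, -0.6, 0.3]
opening: 0.081
time: 20.7
ee_pos: [0.4555, -0.3182, 0.0692]
tcp_rot: [-179.9, 0.2, -1.4]
wrist_force: [0.5, -0.6, -0.1]
opening: 0.0811
[307. 234. 332. 272.] 0.98
[262. 222. 287. 262.] 0.87
[153. 311. 184. 354.] 0.71
[215. 342. 243. 383.] 0.58
[[362.9375 157.3594]] [352.9046 142.3598 374.0749 175.4133]
```

```bash
python3 -m pendant '[[[0,0,0,0,0,0,100],[0,0,-0.6,0,0,0,100],[0,0,-1.2,0,0,0,100],[0,0,-1.5,0,0,0,100],[0,0,0,0,0,0,100]]]' && python3 -m pendant '[[[0,0,-1.5,0,0,0,100],[0,0,-2,0,0,0,100],[0,0,-2,0,0,0,100],[0,0,-2,0,0,0,100],[0,0,0,0,0,0,100]]]' && python3 -m pendant '[[[0,0,-2,0,0,0,100],[0,0,-2,0,0,0,100],[0,0,-2,0,0,0,100],[0,0,0,0,0,0,0],[0,0,0,0,0,0,0]]]'; python3 - <<'E'
from m import *
for n in("top","side"):
  bot.camera(n)
  for t in("tumbler","mate"):
    for m in bot.masks_of(n,t)+bot.mark_of(n,t):
      e=np.round(m.get("extent",m.get("uv")))
      if 395<e[0]<470 and n=="top" or n=="side" and e[0]>325: print(n,t,e,round(m["confidence"],2))
  for m in bot.mark_of(n,"right_pull"): print(n,"pull",atz(n,m["uv"],.158),m["confidence"])
for c in("top","side"): print(sil(c,.455,-.318,.012,.098,.0275,.031),sil(c,.548,-.301,.012,.098,.0275,.031))
E
```

```text
time: 21.22
ee_pos: [0.4553, -0.318, 0.1051]
tcp_rot: [-179.9, 0.2, -1.4]
wrist_force: [0.0, -0.5, 0.6]
opening: 0.0857
time: 21.63
ee_pos: [0.4555, -0.318, 0.1848]
tcp_rot: [-180.0, 0.2, -1.4]
wrist_force: [0.5, -0.4, 0.5]
opening: 0.0859
time: 22.05
ee_pos: [0.4557, -0.3181, 0.2471]
tcp_rot: [180.0, 0.1, -1.4]
wrist_force: [0.0, 0.1, -0.8]
opening: 0.0637
top tumbler [412. 237. 451. 262.] 0.92
top mate [405. 198. 436. 227.] 0.71
top mate [412. 240. 448. 263.] 0.42
top mate [417. 218.] 0.97
top pull [ 0.4942 -0.21    0.158 ] 0.56
top pull [ 0.6747 -0.0034  0.158 ] 0.4
side tumbler [355. 143. 370. 164.] 0.58
side tumbler [360. 169.] 0.76
side pull [ 0.4961 -0.1953  0.158 ] 0.81
[412.3231 235.842  447.2365 263.2719] [404.1559 198.3549 438.0612 227.964 ]
[352.9046 142.3598 374.0749 175.4133] [326.6263 137.6651 346.1972 170.4353]
```

```bash
python3 -m pendant '[[[0.4,-3,0,0,0,0,0],[0.4,-3,0,0,0,0,0],[0.4,-3,0,0,0,0,0],[0.4,-2.5,0,0,0,0,0],[0.3,-1,0,0,0,0,0]]]' && python3 -m pendant '[[[0,0,0,0,0,0,0],[0,0,0,0,0,0,0]]]'
```

```text
time: 23.07
ee_pos: [0.4773, -0.1918, 0.2456]
tcp_rot: [-180.0, 0.2, -1.7]
wrist_force: [-0.6, 0.2, -0.1]
opening: -0.0002
time: 23.23
ee_pos: [0.478, -0.19, 0.2459]
tcp_rot: [-180.0, 0.2, -1.5]
wrist_force: [0.4, -0.6, 0.4]
opening: 0.0001
```

```bash
python3 -m pendant '[[[0,-1.2,0,0,0,0,0],[0,-0.8,1.5,0,0,0,0],[0,0,2,0,0,0,0],[0,0,2,0,0,0,0],[0,0,0,0,0,0,0]]]' && python3 -m pendant '[[[0,0,1.2,0,0,0,0],[0,0,0.8,0,0,0,0],[0,0,0,0,0,0,0],[0,0,0,0,0,0,0]]]'
```

```text
time: 23.65
ee_pos: [0.4787, -0.1717, 0.19]
tcp_rot: [179.9, 0.0, -1.8]
wrist_force: [-0.3, 0.5, -0.4]
opening: 0.0002
time: 23.98
ee_pos: [0.4783, -0.1731, 0.1711]
tcp_rot: [179.9, 0.0, -2.0]
wrist_force: [-0.1, -0.2, 0.6]
opening: 0.0001
```

```bash
python3 -m pendant '[[[0,0,0.9,0,0,0,0],[0,0,0.6,0,0,0,0],[0,0,0.2,0,0,0,0],[0,0,0,0,0,0,0],[0,0,0,0,0,0,0]]]'; python3 - <<'E'
from m import *
a=bot.camera("side");b=bot.camera("top")
k=np.hstack([cv2.resize(x,(400,400),interpolation=2) for x in(a[120:200,300:380],b[190:270,350:430])])
cv2.imwrite("pics/c9.png",k[:,:,::-1])
E
```

```text
time: 24.4
ee_pos: [0.4791, -0.1738, 0.1549]
tcp_rot: [179.9, -0.1, -2.0]
wrist_force: [0.3, 0.0, 0.1]
opening: -0.0001
```

View pics/c9.png

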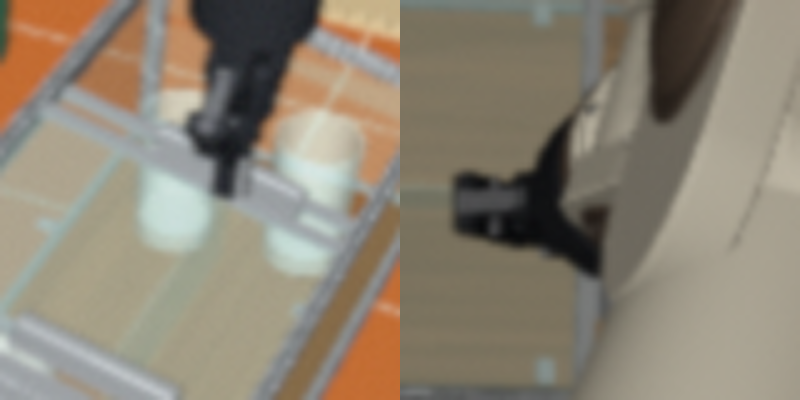

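```bash
python3 -m pendant '[[[0,0.8,0.1,0,0,0,0],[0,1.2,0,0,0,0,0],[0,1.5,0,0,0,0,0],[0,1.5,0,0,0,0,0],[0,1.5,0,0,0,0,0]]]'
```

```text
time: 24.92
ee_pos: [0.4772, -0.2407, 0.1548]
tcp_rot: [-180.0, -0.2, -1.8]
wrist_force: [2.1, 2.9, -0.7]
opening: 0.0001
```

```bash
python3 -m pendant '[[[0,1.5,0.05,0,0,0,0],[0,1.5,0,0,0,0,0],[0,1.5,0,0,0,0,0],[0,1,0,0,0,0,0],[0,0.5,0,0,0,0,0]]]'; python3 - <<'E'
from m import *
bot.camera("side");bot.camera("top")
for n in("side","top"):
  for m in bot.mark_of(n,"right_pull"): print(n,atz(n,m["uv"],.158),m["confidence"])
E
```

```text
time: 25.33
ee_pos: [0.4747, -0.3084, 0.1543]
tcp_rot: [-179.8, -0.3, -1.8]
wrist_force: [1.6, 1.7, 0.7]
opening: -0.0002
side [ 0.4949 -0.3152  0.158 ] 0.91
top [ 0.487  -0.3188  0.158 ] 0.96
```

```bash
python3 -m pendant '[[[0,1.2,0.05,0,0,0,0],[0,1.2,0,0,0,0,0],[0,1,0,0,0,0,0],[0,0.5,0,0,0,0,0],[0,0.3,0,0,0,0,0]]]'; python3 -m pendant '[[[0,0.5,0,0,0,0,0],[0,0.4,0,0,0,0,0]]]'
```

```text
time: 25.95
ee_pos: [0.4736, -0.3487, 0.1541]
tcp_rot: [-179.7, -0.3, -1.6]
wrist_force: [0.1, 0.7, 0.7]
opening: 0.0
time: 26.12
ee_pos: [0.4733, -0.3586, 0.1541]
tcp_rot: [-179.7, -0.3, -1.6]
wrist_force: [-0.2, 1.9, 0.3]
opening: 0.0
```

```bash
for i in 1 2 3; do python3 -m pendant '[[[0,0.4,0,0,0,0,0],[0,0.2,0,0,0,0,0]]]'; done
```

```text
time: 26.28
ee_pos: [0.4732, -0.3598, 0.154]
tcp_rot: [-179.0, -0.3, -1.4]
wrist_force: [-0.4, 16.3, 5.9]
opening: -0.0
time: 26.45
ee_pos: [0.4732, -0.3595, 0.1541]
tcp_rot: [-178.3, -0.3, -1.2]
wrist_force: [-1.5, 10.1, 3.5]
opening: -0.0001
time: 26.62
ee_pos: [0.4732, -0.3596, 0.1542]
tcp_rot: [-177.5, -0.3, -1.0]
wrist_force: [-1.9, 9.7, 4.3]
opening: -0.0001
```

```bash
python3 -m pendant '[[[0,-1,0,0,0,0,0],[0,-0.5,-1,0,0,0,0],[0,0,-3,0,0,0,0],[0,0,-4,0,0,0,0],[-3,0,-2,0,0,0,0]]]' && python3 -m pendant '[[[-4,0,0,0,0,0,0],[-4,0,0,0,0,0,0],[-4,0,0,0,0,0,0],[-3,0,0,0,0,0,0],[0,0,0,0,0,0,0]]]' && python3 -m pendant '[[[0,0,0,0,0,0,0]]]'; python3 - <<'E'
from m import *
v=[.511,-.189,-.033]
print("expected shut",W(v,[(-.024,.184,.158),(-.024,-.184,.158)]))
for n in("side","top"):
  im=bot.camera(n)
  for t in("right_pull","left_pull"):
    for m in bot.mark_of(n,t): print(n,t,np.round(m["uv"],1),atz(n,m["uv"],.158),m["confidence"])
    for m in bot.masks_of(n,t)[:1]: print("  mask",np.round(m["extent"]))
  for t in("tumbler","mate"):
    for m in bot.masks_of(n,t): print(n,t,np.round(m["extent"]),m["confidence"])
  cv2.imwrite(f"pics/f{n}.png",im[:,:,::-1])
E
```

```text
time: 27.03
ee_pos: [0.444, -0.346, 0.2529]
tcp_rot: [-177.3, 0.2, -0.8]
wrist_force: [1.5, -1.8, 1.7]
opening: 0.0002
time: 27.45
ee_pos: [0.2881, -0.345, 0.2636]
tcp_rot: [-178.2, -0.3, -0.7]
wrist_force: [-1.0, 0.4, -0.0]
opening: -0.0
time: 27.53
ee_pos: [0.2871, -0.3453, 0.265]
tcp_rot: [-178.4, -0.4, -0.8]
wrist_force: [0.6, -0.3, -0.5]
opening: -0.0003
expected shut [[ 0.4931 -0.0043  0.158 ]
 [ 0.4809 -0.3721  0.158 ]]
side right_pull [362.5 125.2] [ 0.4877 -0.3719  0.158 ] 0.71
  mask [310. 114. 386. 169.]
side left_pull [317.2 189.3] [ 0.5009 -0.0067  0.158 ] 0.8
  mask [278. 141. 367. 213.]
side tumbler [151. 310. 185. 355.] 0.96
side tumbler [304. 232. 330. 270.] 0.72
side tumbler [212. 342. 240. 384.] 0.57
side tumbler [261. 223. 286. 262.] 0.57
side tumbler [276. 141. 368. 213.] 0.34
top right_pull [462.6 232. ] [ 0.488  -0.3713  0.158 ] 0.91
top left_pull [305.5 227.7] [ 0.5    -0.0017  0.158 ] 0.98
  mask [284. 175. 480. 276.]
top tumbler [228. 192. 254. 223.] 0.69
top tumbler [247. 243. 271. 270.] 0.67
top tumbler [ 89. 222. 124. 251.] 0.64
top tumbler [ 93. 158. 126. 190.] 0.63
top tumbler [139. 234. 186. 272.] 0.4
```

```bash
python3 - <<'E'
from m import *
def sh(c,b):
  A,B=[cv2.imread(f"pics/{f}.png",0).astype(np.float32)[b[1]:b[3],b[0]:b[2]] for f in(c[0]+"0","f"+c)]
  return cv2.phaseCorrelate(A,B,cv2.createHanningWindow(A.shape[::-1],cv2.CV_32F))
for c,n,b in(("top","rpull",(450,205,476,265)),("top","lpull",(296,200,322,260)),("top","mate",(398,192,444,232)),("top","bowl",(298,185,336,225)),("side","rpull",(345,108,385,142)),("side","lpull",(298,170,340,212)),("side","mate",(322,132,350,174)),("top","mug",(138,232,190,272)),("top","stopper",(296,138,320,162)),("top","dipper",(160,118,266,164))): print(c,n,sh(c,b))
# right end of the right door must show no gap; tumbler edges vs. prediction in the final picture
d=cv2.absdiff(cv2.imread("pics/t0.png",0),cv2.imread("pics/ftop.png",0))[225:275,395:460]
y,x=np.where(cv2.GaussianBlur(d,(3,3),0)>10);print("changed px",len(x),x.min()+395,y.min()+225,x.max()+395,y.max()+225,"expected",sil("top",.455,-.318,.012,.098,.0275,.031))
E
```

```text
top rpull ((0.5019248222460053, 0.10082763210763446), 1.0196001285388145)
top lpull ((0.5971156453313373, 0.10504840573134189), 0.960986136212761)
top mate ((-0.06333731401707254, -0.04124533095207994), 0.9634259612609942)
top bowl ((-0.02333798135705223, -0.06536952224541892), 0.9303639557957649)
side rpull ((0.04453871375331886, 0.02577617700156054), 0.9240793406963348)
side lpull ((0.4659184263115641, 0.36468181564392665), 1.051509336306725)
side mate ((-0.026217747367569544, 0.3409014587020458), 1.005296493106418)
top mug ((0.004769303687272242, -0.10821960090390448), 0.8730778521961636)
top stopper ((0.057706367206314724, -0.1472203757602344), 0.8983869080742201)
top dipper ((0.004943431108500818, 0.07326549759133982), 0.9123306967961935)
changed px 706 413 234 447 261 expected [412.3231 235.842  447.2365 263.2719]
```

```bash
python3 - <<'E'
from m import *
A,B=[cv2.imread(f"pics/{f}.png",0).astype(float) for f in("t0","ftop")]
for n,(r0,r1,c0,c1) in {"l":(212,245,297,318),"r":(212,245,452,474),"ldoor inner edge/divider":(225,262,372,396)}.items():
  print(n);print(A[r0:r1,c0:c1].mean(0).round().astype(int));print(B[r0:r1,c0:c1].mean(0).round().astype(int))
E
```

```text
l
[127 123 113 107 111 120 123 124 129 130 127 120 113 115 121 122 122 123
 123 123 123]
[127 123 113 107 111 120 123 124 129 130 127 120 113 115 121 122 123 123
 123 123 123]
r
[106 113 119 119 117 107  95  90  98 118 124 122 119 112 106 113 120 122
 123 122 121 116]
[107 113 119 119 117 107  95  91  98 118 124 123 119 111 106 113 121 123
 123 122 121 116]
ldoor inner edge/divider
[101 101 101 101 101 101 105 117 132 138 136 127 120 118 122 125 121 111
 103 100 100 100 100 100]
[101 101 101 101 101 101 105 117 132 138 136 127 120 118 122 125 121 111
 103 100 100 100 100 100]
```

Both pulls and the divider have the same brightness profiles as at the start, so both doors are shut. I'm handing the job in.

```bash
python3 -c "
from workcell import bot
print(bot.get_obs()['time'],bot.get_obs()['wrist_force']);print(bot.job_done())"
```

```text
28.2333 [-0.00688612 -0.81708378  0.4775264 ]
the job is handed in; nothing more can be done
None
```

I put the tumbler away next to its mate in the right compartment and shut the case. I handed the job in at 28.2 s of the 67 s allowed, with the arm clear of everything. The hand-in gave no verdict.

**What I did:** I slid the right door fully open with closed fingers. I then gripped the tumbler on the rack, lowered it upright onto the floor in the front half of the compartment and released it. Last, I pushed the door shut until it met its stop, at about 16 N.

**Last checks:**
- **Doors:** The brightness profiles across both pulls and the divider match the starting picture to within 1 grey level.
- **Tumbler:** In the top view it shows where I released it, within about 2 px. Both tumblers looked upright just before I closed the door.
- **Other things:** The mate, sugar bowl, mug, stopper and dipper moved less than 0.4 px against the starting picture.

**Checks that disagreed or went wrong:**
- A cruder image comparison suggested both pulls had shifted about 0.5 px. The profiles did not confirm it.
- With the door shut, the networks no longer reported the tumbler or the mate through the pane. For those two I relied on the picture comparison.
- The first descent to the tumbler drifted and tilted, and the gripper began to close above the rim. It touched nothing, and I corrected and repeated it.
- While opening the door, the fingers pressed down with about 11 N for a moment.

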